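Lock the bed table's leg

TASK

The bed table lies upside down on the bedside chest and one of its two legs is not locked. Squeeze that leg's two spring buttons flush, slide the leg into its sleeve so that they go in under the sleeve's mouth, then slide it on, gently, until both buttons pop out of the sleeve's holes and lock it. Do not ram the sleeve or force the locked leg, leave the things around alone, and let go at the end.

Things in the scene. Friction and masses are not known exactly. Their poses are not given: they have to be found in the camera images.
- tray: Bed table's wooden board, upside down, fixed: 300 x 430 x 18 mm, origin at the centre of its underside (chest top), y along the 430 mm side. Two folded legs lie along y, 85 mm either side of its middle, axes 55 mm above the chest top: the unlocked one (leg in sleeve) and one of the same make already locked. Which is nearer the robot changes.
- sleeve: Fixed square steel sleeve of the unlocked leg, 34 mm wide and high outside, 150 mm long, level. Origin on the tube's axis at the centre of the open mouth; y points into the sleeve (the leg slides in along +y), z up, x sideways. A black clamp collar (40 mm wide, 22 mm long) crosses its top over the holes, at most 26 mm above the axis. A hinge block closes the far end.
- sleeve_mouth (a point): Same point as the sleeve's origin. Square-edged rim: proud buttons stop dead there. Side walls are 4 mm thick, 1.2 mm off the leg's sides. Each has one hole, 17 mm long, opposite each other, under the collar, which is clamped elsewhere each time: the holes' centre lies 60 to 100 mm in from the mouth. Not measured: feel (or look) for it. The locked holes give about 1 mm per 4 N.
- leg: Unlocked leg: square aluminium tube 24 x 24 mm. Origin on its axis at the middle of its two buttons, axes as the sleeve's. Its inner end is already in the sleeve: it only slides along y, with about 2 N of friction (3 N once the buttons rub inside), and stays where left. At the start its origin is 20 to 45 mm outside the mouth. Were the buttons to miss the holes, it would stop 110 mm in.
- leg_foot (a point): Centre of the end face of the leg's black rubber foot (31 mm square, 28 mm long), on the axis 178 mm behind the buttons' middle (-y). Between foot and buttons the tube is plain and free to grip.
- button_a (a joint): Spring button on the leg's +x side: steel pin 14 mm long (along y), 10 mm high, 7 mm proud (38 mm over both). Value in m: 0 out, 0.007 flush, about 0.006 under the sleeve's wall, 0 when popped into its hole (2 mm out of the sleeve). Spring 1 N (out) to 3.5 N (flush). It goes in wherever pressed: pads on its rear half hold it flush while its front half enters. Over 12 N along y bends it.
- button_b (a joint): The same button on the leg's -x side.
- book: Bystander: pale blue book lying flat, 130 x 200 x 32 mm, origin at the centre of its underside.
- mug: Bystander: white mug, 80 mm across, 95 mm high, origin at the centre of its underside.
- glasses_case: Bystander: dark brown glasses case, 160 x 60 x 38 mm, origin at the centre of its underside.

How it is judged:
On the way:
1. both buttons pressed in, their front ends under the sleeve's mouth (at least 3 mm in) (y of leg in the frame of sleeve above -0.004 m and value of joint each of button_a, button_b above 0.0045 m), for 0.1 s.
At the end, for the whole second after the job is handed in: Both buttons have popped out into the sleeve's holes (within 1.8 mm of fully out, the leg's buttons more than 55 mm inside the mouth), the leg is at rest and let go (y of leg in the frame of sleeve above 0.055 m and value of joint each of button_a, button_b below 0.0018 m and linear speed of leg below 0.005 m/s); the robot touches nothing.
It fails at once if the leg's buttons are forced against the sleeve's rim or the holes' edges with more than 12 N (contact force between leg and sleeve above 12 N).
It fails at once if the fingers ram or lean on the sleeve with more than 35 N (contact force between the fingers and sleeve above 35 N).
It fails at once if the book is moved by more than 20 mm (distance of book from where it was at the start of the episode above 0.02 m).
It fails at once if the mug is moved by more than 20 mm (distance of mug from where it was at the start of the episode above 0.02 m).
It fails at once if the glasses case is moved by more than 20 mm (distance of glasses_case from where it was at the start of the episode above 0.02 m).
It also fails if it takes over 45 s, if anything falls off the work surface, if the arm or the gripper's body presses on something with over 40 N, if the wrist force passes 120 N, or if a joint passes its speed limit or range.

ROBOT

A 6-joint arm with a two-finger parallel gripper is mounted at the origin on the work surface. World frame = base frame: x ahead of the robot, y to its left, z up, the work surface at z = 0. Lengths are in m, angles in rad, forces in N, time in s.
With the tool pointing down it reaches from about 0.35 to 0.975 m from the base axis. Payload 4.9 kg.
Tool frame: the origin (TCP) lies on the centre line of the jaws, within the pads' length; the fingertips stand 14 mm ahead of it and the grasp point (between the pads) lies 5 mm behind it; z points along the fingers, y is the line along which they close (so a half turn about z gives the same grasp; the last joint's range is limited). The gripper opens to 85 mm and grips with 20 to 120 N. Pads are 22 mm wide; open, the fingers measure 114 mm over their backs; the gripper's body (76 mm by 85 mm) begins 54 mm behind the grasp point. The pads swing forward as they close: fully open they stand 13 mm farther back than shut.
Start: joints at [-1.253, 0.053, 1.613, -0, 1.476, -0.119], TCP at [0.264, -0.566, 0.245] pointing down, gripper open.
Joint ranges: [-3.01, 3.01], [-1.01, 2.22], [0.06, 2.58], [-1.02, 4.17], [0.09, 2.62], [-3.14, 3.14]. Speed limits (rad/s): [2.57, 2.57, 3.14, 3.14, 3.14, 3.14].

INTERFACE

Orientations are given as a unit quaternion [w, x, y, z].
In Python, from plant import * gives the robot as it stands.
- The arm moves only by the tool send_rows, never from a script. Its argument "steps" is a list of rows, each an object with "translation": the shift along the tool's x, y, z in cm, a list of three; "delta_rot": the turn, a rotation vector about the tool's x, y, z in rad, a list of three; "jaw": the finger opening in cm, from 0 to 8.54. In form: [{"translation": [dx, dy, dz], "delta_rot": [rx, ry, rz], "jaw": jaw}, ...]. A call has exactly 8 rows; each row is the pose to reach, as a shift and turn from the pose commanded when the call began, along the tool's axes at that moment; what a row does not reach only later rows make up. A row lasts 1/10 s, in which the tool goes at most 50 mm and 8.59 degrees, less where a joint would pass 70% of its speed; a pose out of reach is approached as far as the arm can. A call with a gripper value outside its range is refused whole. The fingers move at their own pace and stop on an object; the grip force is fixed at half the most. Time passes only in rows, so rows that repeat a pose let the fingers close, or fill a call up. It gives the time, the measured TCP pose, the force, the opening and the grip force at its end, in the units of the state.
- state(): the state, without advancing time (a new reading comes with each control period).
- grab_frame(name): name is "scene" or "side" or "wrist"; returns a dict with "pixels" (480x640x3 uint8, blue, green, red), "range_z" (480x640 float32, m along the optical axis (not along the pixel's ray), 0 where there is no reading), "fx", "fy", "cx", "cy" (pixels), "rvec" (rotation vector, rad) and "tvec" (3), from world to camera coordinates, as OpenCV has them. Camera axes: x right, y down, z forward; pixel columns grow to the right and rows downward; lengths in m; the calibration is good to about 2 mm. A picture is of the moment at which its call begins.
- job_done(): hands the job in; it is judged then, once.
The state is a dict: "time": time; "joint_pos": joint angles; "joint_vel": joint speeds; "joint_efforts": joint torques, N m; "tool_pos": TCP position; "tool_rot": TCP orientation; "contact_force": force on the tool from outside, world axes, zero at the start; "ft_torque": the same for the moment, N m; "gripper_width": opening from 0.0 (shut) to 1.0 (fully open); "grasp_force": force on a finger pad.
Only numpy, scipy, OpenCV 4.12 (cv2) and the standard library are available. Lean on these libraries where they do the work, as an engineer would, in place of code of your own. Each camera call takes 0.05 s, during which the arm holds its last target. There are 200 camera calls.

## Working session

There is one attempt and no reset: what is moved stays moved. The work goes in short steps, Python scripts to look and compute and a tool call to move; the robot and the scene stay as the last step left them, time stands still between calls to the robot, and variables do not carry over. Pictures are saved under pics/ and viewed, at most 13 in all, crops included, and the job is handed in when it is done.

Besides the shell and the picture viewer there is one more tool, called after ">>>" by a JSON object that holds its "method" and its "body". send_rows: Moves the arm, as the interface text tells. Its arguments: {"type":"object","properties":{"steps":{"type":"array","items":{"type":"object","properties":{"translation":{"type":"array","items":{"type":"number"}},"delta_rot":{"type":"array","items":{"type":"number"}},"jaw":{"type":"number"}}}}},"required":["steps"]}

```bash
mkdir -p pics; ls
cat > h.py <<'E'
from plant import *
import numpy as np, cv2
def cam(n,save=None):
    f=grab_frame(n)
    R=cv2.Rodrigues(np.array(f["rvec"],float))[0]; t=np.array(f["tvec"],float).ravel()
    f["R"]=R; f["t"]=t
    if save: cv2.imwrite("pics/"+save,f["pixels"])
    return f
def pts(f):  # world point of each pixel from depth
    v,u=np.mgrid[0:480,0:640]; z=f["range_z"]
    c=np.stack([(u-f["cx"])/f["fx"]*z,(v-f["cy"])/f["fy"]*z,z],-1)
    return (c-f["t"])@f["R"]
def ray(f,u,v,h):
    d=np.array([(u-f["cx"])/f["fx"],(v-f["cy"])/f["fy"],1])@f["R"]; o=-f["R"].T@f["t"]
    return o+d*(h-o[2])/d[2]
def proj(f,p):
    c=f["R"]@np.array(p)+f["t"]; return c[0]/c[2]*f["fx"]+f["cx"],c[1]/c[2]*f["fy"]+f["cy"]
E
python3 - <<'E'
from h import *
a=cam("scene","s1.png");b=cam("side","d1.png")
for f in(a,b): print(-f["R"].T@f["t"],f["fx"])
np.savez("s1.npz",p=pts(a),z=a["range_z"],px=a["pixels"]);np.savez("d1.npz",p=pts(b),z=b["range_z"],px=b["pixels"])
print(state())
E
```

```text
pics
[0.95486182 0.60721896 0.95395003] 441.15463918043565
[0.24530028 1.09236374 1.4345813 ] 620.589429095113
{'time': 0.1, 'joint_pos': array([-1.25304809e+00,  5.32841893e-02,  1.61416303e+00,  3.19008714e-05,
        1.47598706e+00, -1.19012575e-01]), 'joint_vel': array([ 2.83612079e-04, -1.76753014e-03, -4.11665055e-03, -5.10925272e-04,
        2.27038777e-05,  8.95187424e-04]), 'joint_efforts': array([ 1.42716493e-03, -3.94906998e+01, -3.71363032e+01, -5.91450907e-05,
        3.91257025e-03, -1.30200925e-05]), 'tool_pos': array([ 0.26421144, -0.565816  ,  0.24418627]), 'tool_rot': array([-9.17843682e-04,  9.76249529e-01,  2.16647199e-01, -7.55493932e-05]), 'contact_force': array([ 0.92550937, -0.25675738, -0.62992489]), 'ft_torque': array([-0.03409691,  0.01298637,  0.01266835]), 'grasp_force': 0.0, 'gripper_width': 0.9976960084191394}
```

View pics/s1.png

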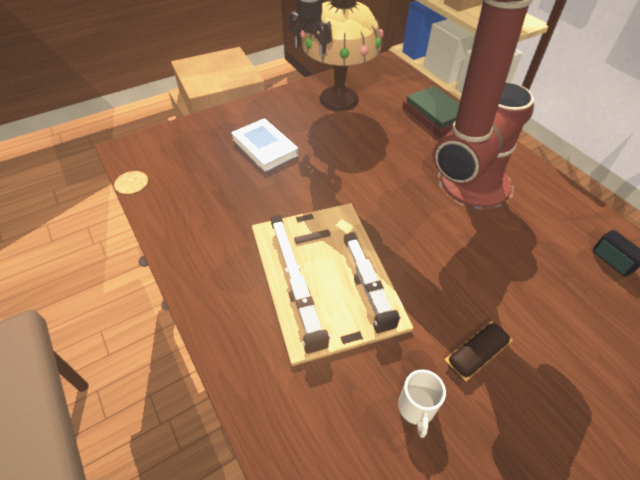

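View pics/d1.png

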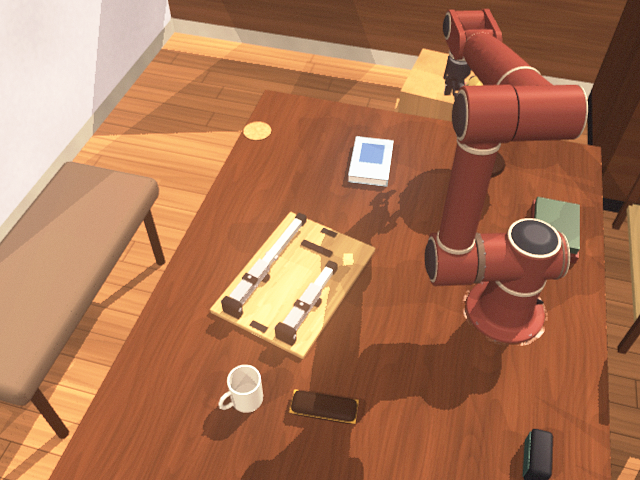

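The board is at scene px (255–410, 205–360). The far leg (275,220)–(317,340) is longer than the near one, so it is likely the unlocked one. I'll zoom in and measure.

Run:
```python
from h import *
d=np.load("s1.npz");e=np.load("d1.npz")
a=cv2.resize(d["px"][200:365,240:420],None,fx=3.3,fy=3.3,interpolation=cv2.INTER_CUBIC)
b=cv2.resize(e["px"][205:360,205:380],None,fx=3.3,fy=3.3,interpolation=cv2.INTER_CUBIC)
o=np.zeros((max(a.shape[0],b.shape[0]),a.shape[1]+b.shape[1],3),np.uint8);o[:a.shape[0],:a.shape[1]]=a;o[:b.shape[0],a.shape[1]:]=b
print(o.shape);o=cv2.resize(o,(800,int(o.shape[0]*800/o.shape[1])));cv2.imwrite("pics/c1.png",o)
for n,q in(("s",d),("d",e)):
    P=q["p"];m=(q["z"]>0)&(P[...,2]>.045)&(P[...,2]<.1)&(P[...,0]>.3)&(P[...,0]<1)&(abs(P[...,1])<.4)
    k,l,st,_=cv2.connectedComponentsWithStats(m.astype(np.uint8))
    for i in range(1,k):
        if st[i,4]>60:
            x=P[l==i];c=x.mean(0);u=np.linalg.svd(x[:,:2]-c[:2],full_matrices=False)[2][0];s=(x[:,:2]-c[:2])@u
            print(n,st[i],c.round(4),u.round(3),(c[:2]+u*s.min()).round(3),(c[:2]+u*s.max()).round(3),np.ptp(s).round(3),x[:,2].max().round(3))
```

```text
(544, 1172, 3)
s [ 271  215   60  135 2030] [0.6898 0.0971 0.0707] [0.244 0.97 ] [ 0.63  -0.142] [0.725 0.238] 0.392 0.084
s [ 344  232   57   98 1670] [0.5362 0.1751 0.0703] [0.244 0.97 ] [0.495 0.013] [0.562 0.279] 0.274 0.086
d [ 221  213   86  103 1600] [0.68   0.0875 0.0664] [0.243 0.97 ] [ 0.623 -0.139] [0.719 0.243] 0.393 0.086
d [ 274  261   64   81 1333] [0.5276 0.1749 0.0676] [0.247 0.969] [0.487 0.014] [0.556 0.284] 0.279 0.085
```

View pics/c1.png

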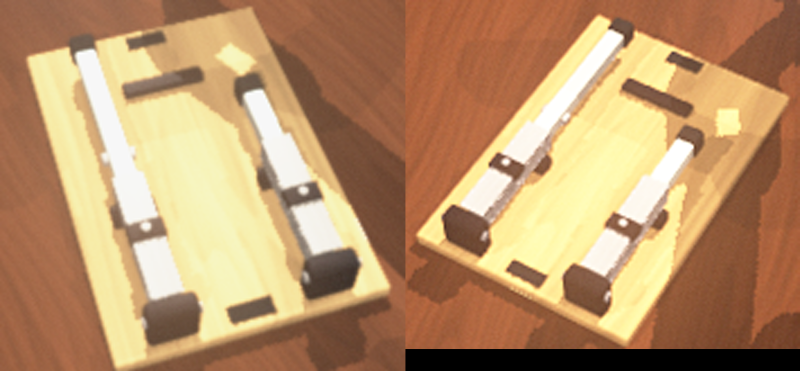

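>>> {"method": "send_rows", "body": {"steps": [{"translation": [58.5,-32.9,4.5],"delta_rot": [0,0,-0.888],"jaw": 7},{"translation": [58.5,-32.9,4.5],"delta_rot": [0,0,-0.888],"jaw": 7},{"translation": [58.5,-32.9,4.5],"delta_rot": [0,0,-0.888],"jaw": 7},{"translation": [58.5,-32.9,4.5],"delta_rot": [0,0,-0.888],"jaw": 7},{"translation": [58.5,-32.9,4.5],"delta_rot": [0,0,-0.888],"jaw": 7},{"translation": [58.5,-32.9,4.5],"delta_rot": [0,0,-0.888],"jaw": 7},{"translation": [58.5,-32.9,4.5],"delta_rot": [0,0,-0.888],"jaw": 7},{"translation": [58.5,-32.9,4.5],"delta_rot": [0,0,-0.888],"jaw": 7}]}}

```text
time: 0.9
tool_pos: [0.4975, -0.2399, 0.2181]
tool_rot: [-0.0, 0.789, 0.615, -0.0]
contact_force: [1.0, -0.6, -0.3]
gripper_width: 0.823
grasp_force: 0.0
```

>>> {"method": "send_rows", "body": {"steps": [{"translation": [25,10,1.8],"delta_rot": [0,0,0],"jaw": 7},{"translation": [25,10,1.8],"delta_rot": [0,0,0],"jaw": 7},{"translation": [25,10,1.8],"delta_rot": [0,0,0],"jaw": 7},{"translation": [25,10,1.8],"delta_rot": [0,0,0],"jaw": 7},{"translation": [25,10,1.8],"delta_rot": [0,0,0],"jaw": 7},{"translation": [25,10,1.8],"delta_rot": [0,0,0],"jaw": 7},{"translation": [25,10,1.8],"delta_rot": [0,0,0],"jaw": 7},{"translation": [25,10,1.8],"delta_rot": [0,0,0],"jaw": 7}]}}

```text
time: 1.7
tool_pos: [0.6542, -0.0242, 0.2]
tool_rot: [-0.0, 0.788, 0.615, -0.001]
contact_force: [0.0, -0.9, 0.2]
gripper_width: 0.82
grasp_force: 0.0
```

Run:
```python
from h import *
a=cam("wrist","w1.png")
s=state();print(s["time"],s["tool_pos"],s["tool_rot"],-a["R"].T@a["t"],a["fx"])
np.savez("w1.npz",p=pts(a),**{k:a[k] for k in("R","t","fx","fy","cx","cy","pixels","range_z")})
```

```text
1.75 [ 0.65407406 -0.02487048  0.20028455] [-7.08610640e-05  7.88822380e-01  6.14620997e-01 -5.27514374e-04] [0.67311204 0.05000132 0.32850762] 343.040887936933
```

View pics/w1.png

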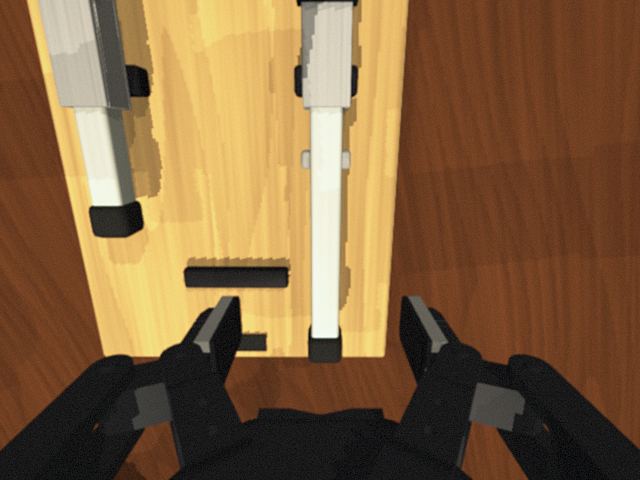

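The wrist view shows the mouth at row ~107, buttons at (305,159) and (346,159), the foot's end at row ~360, and the collar's near edge at row ~3. Now I'll cast rays onto planes at those heights.

Run:
```python
from h import *
w=dict(np.load("w1.npz"));u=np.array([.2432,.97]);x=np.array([.97,-.2432])
pr=lambda n,a,b,h:print(n,(ray(w,a,b,h)[:2]@u).round(4),(ray(w,a,b,h)[:2]@x).round(4),ray(w,a,b,h).round(4))
g=cv2.cvtColor(w["pixels"],cv2.COLOR_BGR2GRAY).astype(int)
print("col327",g[0:8,327],g[100:114,327],g[320:336,325]);print("b",g[148:172,306],g[148:172,345]);print("row159",g[159,298:355]);print("row250",g[250,304:350])
print("row60",g[60,295:360])
for n,a,b,h in(("mouthL",304,107.5,.072),("mouthR",350,107.5,.072),("bL",306,159,.06),("bR",346,159,.06),("footfront",325,326,.0705),("collar",327,4,.081),("leg250L",313,250,.067),("leg250R",339,250,.067)):pr(n,a,b,h)
P=w["p"]
for v in(3,40,80,130,200,250,300,340): print(v,P[v,327].round(4),(P[v,327,:2]@u).round(4))
```

```text
col327 [ 37  88 150 179 179 178 183 187] [214 215 212 214 212 208 197 210 226 231 230 231 238 243] [244 245 245 245 245 244 244 245 246 246 245 246 246 247 246 248]
b [183 158 134 137 163 189 196 200 198 198 196 194 196 197 198 195 199 198
 196 187 174 178 183 185] [127 118 119 138 166 184 188 194 192 190 194 198 195 197 194 195 193 200
 193 184 164 135 120 123]
row159 [186 182 165 148 169 181 198 200 194 187 174 158 163 195 224 235 241 240
 240 241 240 241 238 237 239 242 245 245 244 244 243 243 242 243 243 244
 244 244 244 245 242 229 207 179 175 196 198 198 202 204 186 166 159 190
 193 191 185]
row250 [186 190 190 193 190 190 176 177 217 238 245 244 245 244 245 242 242 242
 242 244 243 244 244 243 241 242 239 241 242 241 242 242 239 231 216 179
 132 132 132 130 135 164 197 198 196 189]
row60 [182 185 166 119 107 111 103  99 119 126 127 137 145 147 175 203 211 212
 212 211 208 204 211 213 212 215 213 212 215 214 212 211 210 209 211 210
 213 211 213 211 213 206 216 214 210 202 204 205 215 214 215 209 210 211
 214 196 160 134 133 131 135 128 126 125 125]
mouthL 0.2297 0.6293 [0.6662 0.0698 0.072 ]
mouthR 0.2297 0.6614 [0.6974 0.062  0.072 ]
bL 0.1938 0.6297 [0.6579 0.0348 0.06  ]
bR 0.1938 0.6603 [0.6876 0.0274 0.06  ]
footfront 0.0555 0.6447 [ 0.6388 -0.103   0.0705]
collar 0.2892 0.6448 [0.6958 0.1237 0.081 ]
leg250L 0.1228 0.6348 [ 0.6456 -0.0352  0.067 ]
leg250R 0.1228 0.6557 [ 0.6659 -0.0403  0.067 ]
3 [0.6967 0.1268 0.0725] 0.2924
40 [0.6917 0.1064 0.0723] 0.2714
80 [0.686  0.0829 0.0718] 0.2473
130 [0.6783 0.0514 0.0669] 0.2148
200 [0.6662 0.0017 0.0679] 0.1637
250 [ 0.6566 -0.0376  0.0681] 0.1232
300 [ 0.646  -0.0812  0.0671] 0.0783
340 [ 0.637  -0.1178  0.0689] 0.0407
```

>>> {"method": "send_rows", "body": {"steps": [{"translation": [4.6,0.5,4],"delta_rot": [0,0,0],"jaw": 6},{"translation": [4.6,0.5,8],"delta_rot": [0,0,0],"jaw": 6},{"translation": [4.6,0.5,11],"delta_rot": [0,0,0],"jaw": 6},{"translation": [4.6,0.5,13],"delta_rot": [0,0,0],"jaw": 6},{"translation": [4.6,0.5,14],"delta_rot": [0,0,0],"jaw": 6},{"translation": [4.6,0.5,15],"delta_rot": [0,0,0],"jaw": 6},{"translation": [4.6,0.5,15],"delta_rot": [0,0,0],"jaw": 6},{"translation": [4.6,0.5,15],"delta_rot": [0,0,0],"jaw": 6}]}}

```text
time: 2.55
tool_pos: [0.6715, 0.0191, 0.0519]
tool_rot: [0.001, 0.789, 0.615, 0.001]
contact_force: [0.1, -0.2, 0.5]
gripper_width: 0.7
grasp_force: 0.0
```

Run:
```python
from h import *
a=cam("wrist","w2.png")
s=state();p=s["tool_pos"];u=np.array([.2432,.97]);x=np.array([.97,-.2432]);print(p,p[:2]@u,p[:2]@x,s["contact_force"])
np.savez("w2.npz",p=pts(a),**{k:a[k] for k in("R","t","fx","fy","cx","cy","pixels","range_z")})
```

```text
[0.67179122 0.01920703 0.05225414] 0.1820104393325239 0.6469663314720322 [ 0.3506788   0.18121995 -0.41383358]
```

View pics/w2.png

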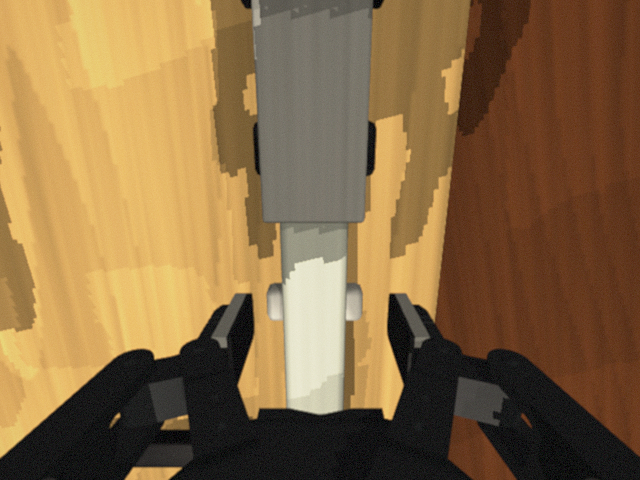

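The mouth is at row 221, the buttons at rows 284–321 (columns 275 and 353), the pads' front edge at row ~293, and the collar's near edge at row ~5. I'll convert these.

Run:
```python
from h import *
w=dict(np.load("w2.npz"));u=np.array([.2432,.97]);x=np.array([.97,-.2432])
P=w["p"];g=cv2.cvtColor(w["pixels"],cv2.COLOR_BGR2GRAY).astype(int)
S=P[...,:2]@u;X=P[...,:2]@x
print(g[278:328,274]);print(g[215:228,300]);print(g[0:14,310],g[0:14,330])
for n,a,b,h in(("mouth",313,221.5,.072),("b0",275,284,.06),("b1",275,321,.06),("b0R",353,284,.06),("b1R",353,321,.06),("collar",310,9,.081),("L",286,350,.067),("R",344,350,.067),("bl",267,302,.055),("br",361,302,.055)):
    r=ray(w,a,b,h);print(n,(r[:2]@u).round(4),(r[:2]@x).round(4))
for c in(243,248,394,400):
  for v in(292,296,300,310,320):print(c,v,P[v,c,2].round(4),S[v,c].round(4),X[v,c].round(4))
```

```text
[168 170 173 166 144 107  86  84  94  94  95 101 109 121 129 148 158 169
 179 181 187 188 187 193 191 200 197 201 203 205 208 211 212 215 218 217
 218 218 224 223 216 193 174 163 169 166 167 165 167 166]
[115 119 121 118 121 118 102  97 111 122 121 123 122]
[92 94 92 97 92 94 94 94 97 92 96 95 93 99] [94 89 97 94 94 91 95 91 93 95 96 92 94 95]
mouth 0.2311 0.6446
b0 0.2035 0.6296
b1 0.1875 0.629
b0R 0.2034 0.6595
b1R 0.1874 0.66
collar 0.2883 0.6444
L 0.179 0.6338
R 0.179 0.6561
bl 0.1933 0.6254
br 0.1932 0.6635
243 292 0.018 0.1799 0.6069
243 296 0.05 0.1935 0.6146
243 300 0.0538 0.1936 0.6154
243 310 0.0613 0.1931 0.617
243 320 0.0625 0.1895 0.617
248 292 0.0169 0.1794 0.6092
248 296 0.0504 0.1937 0.6168
248 300 0.052 0.1927 0.617
248 310 0.0537 0.189 0.6171
248 320 0.0543 0.1847 0.617
394 292 0.0181 0.1798 0.6854
394 296 0.0506 0.1937 0.6778
394 300 0.0548 0.194 0.6769
394 310 0.0553 0.1897 0.6771
394 320 0.0573 0.1863 0.6769
400 292 0.0189 0.1802 0.6883
400 296 0.0504 0.1936 0.6804
400 300 0.0539 0.1935 0.6796
400 310 0.0629 0.1939 0.6775
400 320 0.0656 0.1911 0.6771
```

>>> {"method": "send_rows", "body": {"steps": [{"translation": [-0.1,-0.2,0.5],"delta_rot": [0,0,0],"jaw": 6},{"translation": [-0.1,-0.2,0.5],"delta_rot": [0,0,0],"jaw": 6},{"translation": [-0.1,-0.2,0.5],"delta_rot": [0,0,0],"jaw": 4.4},{"translation": [-0.1,-0.2,0.5],"delta_rot": [0,0,0],"jaw": 3.6},{"translation": [-0.1,-0.2,0.5],"delta_rot": [0,0,0],"jaw": 3},{"translation": [-0.1,-0.2,0.5],"delta_rot": [0,0,0],"jaw": 2},{"translation": [-0.1,-0.2,0.5],"delta_rot": [0,0,0],"jaw": 2},{"translation": [-0.1,-0.2,0.5],"delta_rot": [0,0,0],"jaw": 2}]}}

```text
time: 3.4
tool_pos: [0.6691, 0.0191, 0.0465]
tool_rot: [0.0, 0.789, 0.615, 0.0]
contact_force: [-1.6, -0.1, 6.0]
gripper_width: 0.272
grasp_force: 59.8
```

Run:
```python
from h import *
a=cam("wrist","w3.png")
s=state();p=s["tool_pos"];u=np.array([.2432,.97]);x=np.array([.97,-.2432]);print(p,p[:2]@u,p[:2]@x,s["contact_force"],s["gripper_width"]*85.4,s["grasp_force"])
np.savez("w3.npz",p=pts(a),**{k:a[k] for k in("R","t","fx","fy","cx","cy","pixels","range_z")})
```

```text
[0.66906124 0.0191547  0.04647808] 0.18129575107717985 0.6443309772087334 [-0.64133622  0.08652402  5.70118475] 23.592744672085864 59.80349142104387
```

View pics/w3.png

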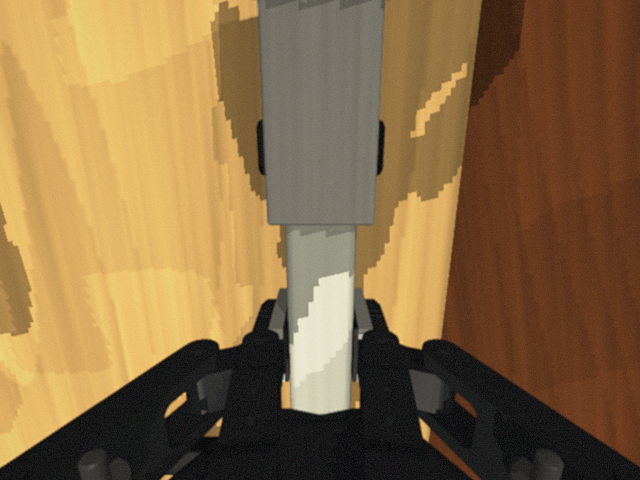

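The opening is 23.6 mm, so the pads are on the tube and the buttons are flush. Next I'll slide towards the mouth.

>>> {"method": "send_rows", "body": {"steps": [{"translation": [0.3,0,0],"delta_rot": [0,0,0],"jaw": 2},{"translation": [0.7,0,0],"delta_rot": [0,0,0],"jaw": 2},{"translation": [1.1,0,0],"delta_rot": [0,0,0],"jaw": 2},{"translation": [1.5,0,0],"delta_rot": [0,0,0],"jaw": 2},{"translation": [1.9,0,0],"delta_rot": [0,0,0],"jaw": 2},{"translation": [2.2,0,0],"delta_rot": [0,0,0],"jaw": 2},{"translation": [2.4,0,0],"delta_rot": [0,0,0],"jaw": 2},{"translation": [2.4,0,0],"delta_rot": [0,0,0],"jaw": 2}]}}

```text
time: 4.25
tool_pos: [0.675, 0.0424, 0.0465]
tool_rot: [0.0, 0.788, 0.615, 0.0]
contact_force: [-1.4, -0.9, 6.3]
gripper_width: 0.27
grasp_force: 59.8
```

```bash
cat >> h.py <<'E'
U=np.array([.2432,.97]);X=np.array([.97,-.2432])
def rep():
    s=state();p=s["tool_pos"];f=s["contact_force"];print("t",s["time"],"s",(p[:2]@U).round(4),"x",(p[:2]@X).round(4),"z",p[2].round(4),"Fs",(f[:2]@U).round(2),"Fx",(f[:2]@X).round(2),"Fz",f[2].round(2),"w",round(s["gripper_width"]*85.4,1),"g",round(s["grasp_force"],1))
E
python3 - <<'E'
from h import *
rep();w=cam("wrist","w4.png");P=pts(w);S=P[...,:2]@U
g=cv2.cvtColor(w["pixels"],cv2.COLOR_BGR2GRAY).astype(int)
for c in(275,282,362,370): # pad front edge: topmost pixel in the column with z>.03
    for v in range(225,330):
        if P[v,c,2]>.03 and S[v,c]<.235: print(c,v,P[v,c].round(4),S[v,c].round(4));break
for c in (300,320,340):
    print("col",c,[ (v,g[v,c],P[v,c,2].round(3)) for v in range(150,240,1) if abs(P[v+1,c,2]-P[v-1,c,2])>.003])
E
```

```text
t 4.25 s 0.2053 x 0.6444 z 0.0465 Fs -1.18 Fx -1.1 Fz 6.26 w 23.1 g 59.8
275 285 [0.6679 0.0745 0.0723] 0.2347
282 285 [0.6701 0.0738 0.0722] 0.2346
362 284 [0.6956 0.0679 0.0723] 0.235
370 283 [0.6982 0.0672 0.0715] 0.235
col 300 []
col 320 []
col 340 [(165, np.int64(120), np.float64(0.072)), (167, np.int64(118), np.float64(0.072))]
```

View pics/w4.png

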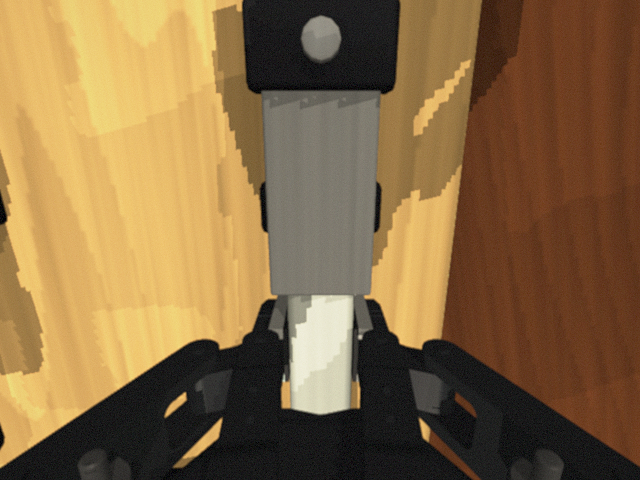

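Run:
```python
from h import *
w=cam("wrist");P=pts(w);S=P[...,:2]@U
print("mouth",ray(w,320,294.5,.072)[:2]@U,"collar near at sleeve top",ray(w,320,91,.072)[:2]@U,"at .081",ray(w,320,86,.081)[:2]@U,"bolt",ray(w,321,40,.081)[:2]@U,"c far",ray(w,320,0,.081)[:2]@U)
print([(v,P[v,290,2].round(4),S[v,290].round(4)) for v in list(range(0,12,3))+list(range(78,100,2))])
```

```text
mouth 0.2310800743820403 collar near at sleeve top 0.29316476946665804 at .081 0.29333012890998567 bolt 0.30359691805938915 c far 0.3119528417722759
[(0, np.float64(0.0781), np.float64(0.3129)), (3, np.float64(0.077), np.float64(0.3126)), (6, np.float64(0.0781), np.float64(0.3116)), (9, np.float64(0.0768), np.float64(0.3114)), (78, np.float64(0.0767), np.float64(0.2958)), (80, np.float64(0.0775), np.float64(0.2952)), (82, np.float64(0.0776), np.float64(0.2947)), (84, np.float64(0.0757), np.float64(0.2945)), (86, np.float64(0.0773), np.float64(0.2938)), (88, np.float64(0.0756), np.float64(0.2935)), (90, np.float64(0.0721), np.float64(0.2934)), (92, np.float64(0.0722), np.float64(0.2929)), (94, np.float64(0.0725), np.float64(0.2923)), (96, np.float64(0.0723), np.float64(0.2919)), (98, np.float64(0.0719), np.float64(0.2914))]
```

>>> {"method": "send_rows", "body": {"steps": [{"translation": [0.2,0,0],"delta_rot": [0,0,0],"jaw": 2},{"translation": [0.4,0,0],"delta_rot": [0,0,0],"jaw": 2},{"translation": [0.55,0,0],"delta_rot": [0,0,0],"jaw": 2},{"translation": [0.7,0,0],"delta_rot": [0,0,0],"jaw": 2},{"translation": [0.85,0,0],"delta_rot": [0,0,0],"jaw": 2},{"translation": [1.0,0,0],"delta_rot": [0,0,0],"jaw": 2},{"translation": [1.15,0,0],"delta_rot": [0,0,0],"jaw": 2},{"translation": [1.15,0,0],"delta_rot": [0,0,0],"jaw": 2}]}}

```text
time: 5.15
tool_pos: [0.6777, 0.0534, 0.0465]
tool_rot: [0.0, 0.789, 0.615, 0.0]
contact_force: [-1.8, -1.8, 6.2]
gripper_width: 0.272
grasp_force: 59.8
```

```bash
python3 -c "
from h import *
rep()"
```

```text
t 5.15 s 0.2166 x 0.6444 z 0.0465 Fs -2.2 Fx -1.36 Fz 6.23 w 23.2 g 59.8
```

>>> {"method": "send_rows", "body": {"steps": [{"translation": [0.1,0,0],"delta_rot": [0,0,0],"jaw": 2},{"translation": [0.15,0,0],"delta_rot": [0,0,0],"jaw": 2},{"translation": [0.15,0,0],"delta_rot": [0,0,0],"jaw": 2},{"translation": [0.15,0,0],"delta_rot": [0,0,0],"jaw": 2},{"translation": [0.15,0,0],"delta_rot": [0,0,0],"jaw": 2},{"translation": [0.15,0,0],"delta_rot": [0,0,0],"jaw": 5},{"translation": [0.15,0,0],"delta_rot": [0,0,0],"jaw": 5},{"translation": [0.15,0,0],"delta_rot": [0,0,0],"jaw": 5}]}}

```text
time: 5.95
tool_pos: [0.6771, 0.0552, 0.0448]
tool_rot: [-0.0, 0.788, 0.615, -0.0]
contact_force: [0.3, 0.5, 0.0]
gripper_width: 0.588
grasp_force: 0.0
```

Run:
```python
from h import *
rep();w=cam("wrist","w5.png")
```

```text
t 5.95 s 0.2182 x 0.6434 z 0.0448 Fs 0.58 Fx 0.13 Fz 0.01 w 50.2 g 0.0
```

View pics/w5.png

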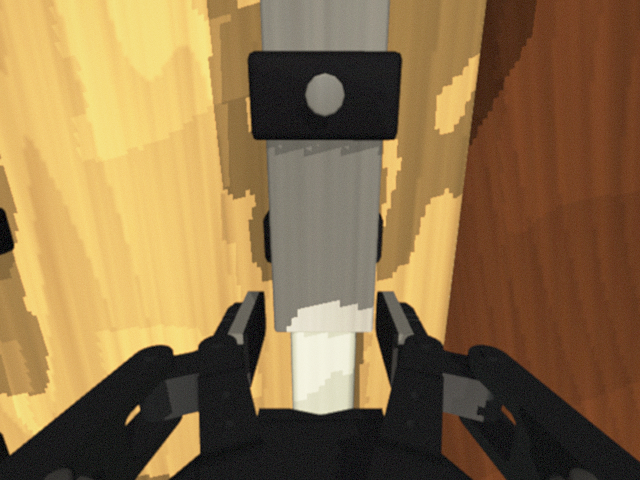

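>>> {"method": "send_rows", "body": {"steps": [{"translation": [-3,0.1,-0.1],"delta_rot": [0,0,0],"jaw": 5},{"translation": [-6,0.1,-0.1],"delta_rot": [0,0,0],"jaw": 5},{"translation": [-8.5,0.1,-0.1],"delta_rot": [0,0,0],"jaw": 5},{"translation": [-8.5,0.1,-0.1],"delta_rot": [0,0,0],"jaw": 5},{"translation": [-8.5,0.1,-0.1],"delta_rot": [0,0,0],"jaw": 3},{"translation": [-8.5,0.1,-0.1],"delta_rot": [0,0,0],"jaw": 2},{"translation": [-8.5,0.1,-0.1],"delta_rot": [0,0,0],"jaw": 2},{"translation": [-8.5,0.1,-0.1],"delta_rot": [0,0,0],"jaw": 2}]}}

```text
time: 6.8
tool_pos: [0.6575, -0.0269, 0.0466]
tool_rot: [-0.0, 0.788, 0.615, -0.001]
contact_force: [-5.1, -0.8, 4.5]
gripper_width: 0.276
grasp_force: 59.9
```

```bash
python3 -c "
from h import *
rep();f=cam('wrist','w6.png')"
```

```text
t 6.8 s 0.1338 x 0.6443 z 0.0466 Fs -1.98 Fx -4.73 Fz 4.53 w 23.6 g 59.9
```

View pics/w6.png

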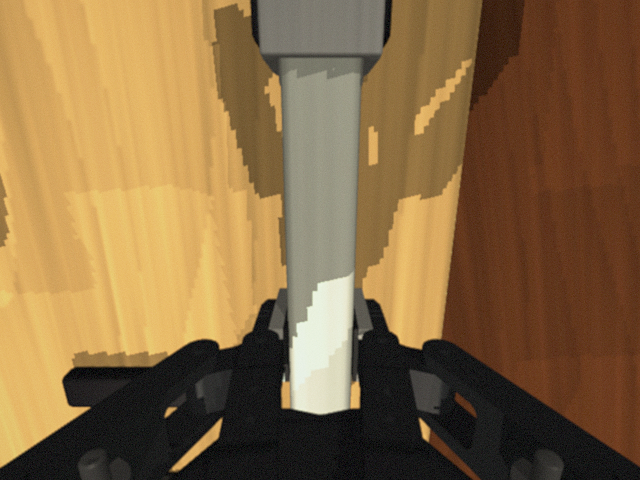

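>>> {"method": "send_rows", "body": {"steps": [{"translation": [0.6,-0.04,0],"delta_rot": [0,0,0],"jaw": 2},{"translation": [1.4,-0.04,0],"delta_rot": [0,0,0],"jaw": 2},{"translation": [2.3,-0.04,0],"delta_rot": [0,0,0],"jaw": 2},{"translation": [3.2,-0.04,0],"delta_rot": [0,0,0],"jaw": 2},{"translation": [4.1,-0.04,0],"delta_rot": [0,0,0],"jaw": 2},{"translation": [5.0,-0.04,0],"delta_rot": [0,0,0],"jaw": 2},{"translation": [5.8,-0.04,0],"delta_rot": [0,0,0],"jaw": 2},{"translation": [6.0,-0.04,0],"delta_rot": [0,0,0],"jaw": 2}]}}

```text
time: 7.65
tool_pos: [0.672, 0.0306, 0.0466]
tool_rot: [0.0, 0.788, 0.615, -0.001]
contact_force: [-4.1, -4.8, 3.8]
gripper_width: 0.27
grasp_force: 60.0
```

```bash
python3 -c "
from h import *
rep()"
```

```text
t 7.65 s 0.1931 x 0.6444 z 0.0466 Fs -5.62 Fx -2.79 Fz 3.79 w 23.1 g 60.0
```

>>> {"method": "send_rows", "body": {"steps": [{"translation": [0.1,0,0],"delta_rot": [0,0,0],"jaw": 2},{"translation": [0.2,0,0],"delta_rot": [0,0,0],"jaw": 2},{"translation": [0.3,0,0],"delta_rot": [0,0,0],"jaw": 2},{"translation": [0.4,0,0],"delta_rot": [0,0,0],"jaw": 2},{"translation": [0.5,0,0],"delta_rot": [0,0,0],"jaw": 2},{"translation": [0.6,0,0],"delta_rot": [0,0,0],"jaw": 2},{"translation": [0.7,0,0],"delta_rot": [0,0,0],"jaw": 2},{"translation": [0.8,0,0],"delta_rot": [0,0,0],"jaw": 2}]}}

```text
time: 8.45
tool_pos: [0.6737, 0.0377, 0.0466]
tool_rot: [0.0, 0.788, 0.615, -0.001]
contact_force: [-4.7, -4.3, 4.5]
gripper_width: 0.273
grasp_force: 60.0
```

```bash
python3 -c "
from h import *
rep()"
```

```text
t 8.45 s 0.2004 x 0.6444 z 0.0466 Fs -5.26 Fx -3.5 Fz 4.46 w 23.3 g 60.0
```

>>> {"method": "send_rows", "body": {"steps": [{"translation": [0.05,0,0],"delta_rot": [0,0,0],"jaw": 2},{"translation": [0.1,0,0],"delta_rot": [0,0,0],"jaw": 2},{"translation": [0.15,0,0],"delta_rot": [0,0,0],"jaw": 2},{"translation": [0.2,0,0],"delta_rot": [0,0,0],"jaw": 2},{"translation": [0.25,0,0],"delta_rot": [0,0,0],"jaw": 2},{"translation": [0.3,0,0],"delta_rot": [0,0,0],"jaw": 2},{"translation": [0.35,0,0],"delta_rot": [0,0,0],"jaw": 2},{"translation": [0.4,0,0],"delta_rot": [0,0,0],"jaw": 2}]}}

```text
time: 9.25
tool_pos: [0.6747, 0.0416, 0.0466]
tool_rot: [0.0, 0.788, 0.615, -0.001]
contact_force: [-4.8, -4.0, 3.1]
gripper_width: 0.273
grasp_force: 60.0
```

```bash
python3 -c "
from h import *
rep()"
```

```text
t 9.25 s 0.2044 x 0.6444 z 0.0466 Fs -5.07 Fx -3.69 Fz 3.1 w 23.4 g 60.0
```

>>> {"method": "send_rows", "body": {"steps": [{"translation": [0.03,0,0],"delta_rot": [0,0,0],"jaw": 2},{"translation": [0.05,0,0],"delta_rot": [0,0,0],"jaw": 2},{"translation": [0.08,0,0],"delta_rot": [0,0,0],"jaw": 2},{"translation": [0.11,0,0],"delta_rot": [0,0,0],"jaw": 2},{"translation": [0.14,0,0],"delta_rot": [0,0,0],"jaw": 2},{"translation": [0.16,0,0],"delta_rot": [0,0,0],"jaw": 2},{"translation": [0.18,0,0],"delta_rot": [0,0,0],"jaw": 2},{"translation": [0.2,0,0],"delta_rot": [0,0,0],"jaw": 2}]}}

```text
time: 10.05
tool_pos: [0.6752, 0.0435, 0.0466]
tool_rot: [0.0, 0.788, 0.615, -0.001]
contact_force: [-4.9, -4.6, 2.7]
gripper_width: 0.274
grasp_force: 60.0
```

```bash
python3 -c "
from h import *
rep()"
```

```text
t 10.05 s 0.2064 x 0.6444 z 0.0466 Fs -5.69 Fx -3.63 Fz 2.75 w 23.4 g 60.0
```

>>> {"method": "send_rows", "body": {"steps": [{"translation": [0.02,0,0],"delta_rot": [0,0,0],"jaw": 2},{"translation": [0.04,0,0],"delta_rot": [0,0,0],"jaw": 2},{"translation": [0.06,0,0],"delta_rot": [0,0,0],"jaw": 2},{"translation": [0.08,0,0],"delta_rot": [0,0,0],"jaw": 2},{"translation": [0.1,0,0],"delta_rot": [0,0,0],"jaw": 2},{"translation": [0.12,0,0],"delta_rot": [0,0,0],"jaw": 2},{"translation": [0.12,0,0],"delta_rot": [0,0,0],"jaw": 2},{"translation": [0.12,0,0],"delta_rot": [0,0,0],"jaw": 2}]}}

```text
time: 10.85
tool_pos: [0.6758, 0.0455, 0.0466]
tool_rot: [-0.0, 0.788, 0.615, 0.0]
contact_force: [-4.5, -0.9, 3.2]
gripper_width: 0.274
grasp_force: 60.0
```

Run:
```python
from h import *
rep()
f=cam("wrist");P=pts(f);S=P[...,:2]@U;XX=P[...,:2]@X
# near the holes: anything standing 2 mm out of the sleeve's sides? list side profile vs s
m=(P[...,2]>.045)&(P[...,2]<.066)&(abs(XX-.6445)<.03)&(S>.28)&(S<.33)
for side in(-1,1):
    k=m&((XX-.6445)*side>.014)
    print(side,k.sum(),[(a,round(float(np.max(np.abs(XX[k&(abs(S-a)<.002)]-.6445),initial=0)),4)) for a in np.arange(.284,.328,.004).round(3)])
```

```text
t 10.85 s 0.2085 x 0.6444 z 0.0466 Fs -1.94 Fx -4.19 Fz 3.16 w 23.4 g 60.0
-1 3 [(np.float64(0.284), 0.0), (np.float64(0.288), 0.0), (np.float64(0.292), 0.0184), (np.float64(0.296), 0.0), (np.float64(0.3), 0.0), (np.float64(0.304), 0.0), (np.float64(0.308), 0.0), (np.float64(0.312), 0.0), (np.float64(0.316), 0.0), (np.float64(0.32), 0.0), (np.float64(0.324), 0.0), (np.float64(0.328), 0.0)]
1 1 [(np.float64(0.284), 0.0), (np.float64(0.288), 0.0), (np.float64(0.292), 0.0182), (np.float64(0.296), 0.0), (np.float64(0.3), 0.0), (np.float64(0.304), 0.0), (np.float64(0.308), 0.0), (np.float64(0.312), 0.0), (np.float64(0.316), 0.0), (np.float64(0.32), 0.0), (np.float64(0.324), 0.0), (np.float64(0.328), 0.0)]
```

Drag fell from 5.5 N to 1.9 N and the arm sprang forward, so the buttons probably popped. I'll feel for the lock with a small push.

>>> {"method": "send_rows", "body": {"steps": [{"translation": [0.03,0,0],"delta_rot": [0,0,0],"jaw": 2},{"translation": [0.06,0,0],"delta_rot": [0,0,0],"jaw": 2},{"translation": [0.08,0,0],"delta_rot": [0,0,0],"jaw": 2},{"translation": [0.1,0,0],"delta_rot": [0,0,0],"jaw": 2},{"translation": [0.1,0,0],"delta_rot": [0,0,0],"jaw": 2},{"translation": [0.1,0,0],"delta_rot": [0,0,0],"jaw": 2},{"translation": [0.1,0,0],"delta_rot": [0,0,0],"jaw": 2},{"translation": [0.1,0,0],"delta_rot": [0,0,0],"jaw": 2}]}}

```text
time: 11.7
tool_pos: [0.6759, 0.0462, 0.0466]
tool_rot: [-0.0, 0.789, 0.615, -0.0]
contact_force: [-4.6, -1.6, 3.7]
gripper_width: 0.272
grasp_force: 60.1
```

Run:
```python
from h import *
rep()
f=cam("wrist","w7.png");cv2.imwrite("pics/w7c.png",cv2.resize(f["pixels"][0:340,180:460],None,fx=1.7,fy=1.7))
```

```text
t 11.7 s 0.2092 x 0.6444 z 0.0466 Fs -2.66 Fx -4.08 Fz 3.71 w 23.3 g 60.1
```

View pics/w7c.png

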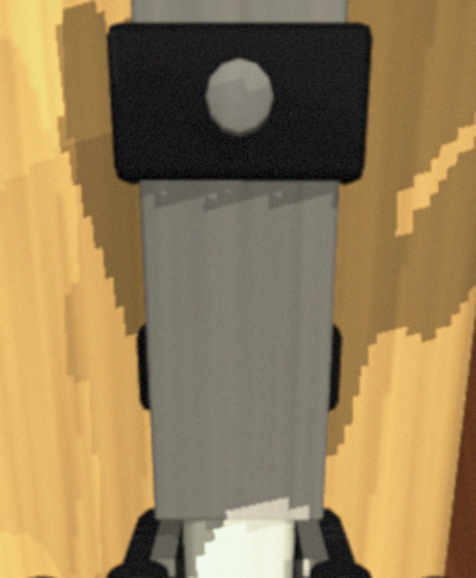

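The collar (rows 25–180) hides the holes and no button shows at the mouth. One more gentle push to confirm the stop.

>>> {"method": "send_rows", "body": {"steps": [{"translation": [0.03,0,0],"delta_rot": [0,0,0],"jaw": 2},{"translation": [0.06,0,0],"delta_rot": [0,0,0],"jaw": 2},{"translation": [0.08,0,0],"delta_rot": [0,0,0],"jaw": 2},{"translation": [0.1,0,0],"delta_rot": [0,0,0],"jaw": 2},{"translation": [0.1,0,0],"delta_rot": [0,0,0],"jaw": 2},{"translation": [0.1,0,0],"delta_rot": [0,0,0],"jaw": 2},{"translation": [0.1,0,0],"delta_rot": [0,0,0],"jaw": 2},{"translation": [0.1,0,0],"delta_rot": [0,0,0],"jaw": 2}]}}

```text
time: 12.55
tool_pos: [0.6761, 0.0467, 0.0466]
tool_rot: [0.0, 0.789, 0.615, -0.001]
contact_force: [-6.1, -2.6, 5.3]
gripper_width: 0.275
grasp_force: 60.2
```

Run:
```python
from h import *
rep()
```

```text
t 12.55 s 0.2097 x 0.6444 z 0.0466 Fs -3.97 Fx -5.31 Fz 5.25 w 23.5 g 60.2
```

>>> {"method": "send_rows", "body": {"steps": [{"translation": [-0.1,0,0],"delta_rot": [0,0,0],"jaw": 2},{"translation": [-0.2,0,0],"delta_rot": [0,0,0],"jaw": 2},{"translation": [-0.25,0,0],"delta_rot": [0,0,0],"jaw": 2},{"translation": [-0.3,0,0],"delta_rot": [0,0,0],"jaw": 2},{"translation": [-0.35,0,0],"delta_rot": [0,0,0],"jaw": 2},{"translation": [-0.4,0,0],"delta_rot": [0,0,0],"jaw": 2},{"translation": [-0.45,0,0],"delta_rot": [0,0,0],"jaw": 2},{"translation": [-0.45,0,0],"delta_rot": [0,0,0],"jaw": 2}]}}

```text
time: 13.35
tool_pos: [0.6751, 0.043, 0.0466]
tool_rot: [-0.0, 0.789, 0.615, 0.0]
contact_force: [-3.6, 2.8, 5.4]
gripper_width: 0.272
grasp_force: 60.1
```

Run:
```python
from h import *
rep()
```

```text
t 13.35 s 0.2059 x 0.6444 z 0.0466 Fs 1.85 Fx -4.12 Fz 5.36 w 23.2 g 60.1
```

>>> {"method": "send_rows", "body": {"steps": [{"translation": [-0.03,0,0],"delta_rot": [0,0,0],"jaw": 2},{"translation": [-0.06,0,0],"delta_rot": [0,0,0],"jaw": 2},{"translation": [-0.1,0,0],"delta_rot": [0,0,0],"jaw": 2},{"translation": [-0.12,0,0],"delta_rot": [0,0,0],"jaw": 2},{"translation": [-0.15,0,0],"delta_rot": [0,0,0],"jaw": 2},{"translation": [-0.15,0,0],"delta_rot": [0,0,0],"jaw": 2},{"translation": [-0.15,0,0],"delta_rot": [0,0,0],"jaw": 2},{"translation": [-0.15,0,0],"delta_rot": [0,0,0],"jaw": 2}]}}

```text
time: 14.15
tool_pos: [0.6749, 0.0423, 0.0466]
tool_rot: [-0.0, 0.789, 0.615, 0.001]
contact_force: [-3.4, 5.1, 4.7]
gripper_width: 0.273
grasp_force: 60.0
```

Run:
```python
from h import *
rep()
```

```text
t 14.15 s 0.2051 x 0.6444 z 0.0466 Fs 4.1 Fx -4.51 Fz 4.69 w 23.3 g 60.0
```

Force rises at both ends of about 3.5 mm of play (−4.0 N and +4.1 N), so the leg is locked. I'll go to mid-play, release, and lift.

>>> {"method": "send_rows", "body": {"steps": [{"translation": [0.15,0,0],"delta_rot": [0,0,0],"jaw": 2},{"translation": [0.3,0,0],"delta_rot": [0,0,0],"jaw": 2},{"translation": [0.3,0,0],"delta_rot": [0,0,0],"jaw": 2},{"translation": [0.3,0,0],"delta_rot": [0,0,0],"jaw": 5.5},{"translation": [0.3,0,0],"delta_rot": [0,0,0],"jaw": 5.5},{"translation": [0.3,0,0],"delta_rot": [0,0,0],"jaw": 5.5},{"translation": [0.3,0,0],"delta_rot": [0,0,0],"jaw": 5.5},{"translation": [0.3,0,-2],"delta_rot": [0,0,0],"jaw": 5.5}]}}

```text
time: 14.95
tool_pos: [0.6731, 0.0444, 0.063]
tool_rot: [-0.002, 0.789, 0.615, -0.003]
contact_force: [0.5, 0.1, -0.3]
gripper_width: 0.644
grasp_force: 0.0
```

>>> {"method": "send_rows", "body": {"steps": [{"translation": [0,0,-3],"delta_rot": [0,0,0],"jaw": 5.5},{"translation": [0,0,-7],"delta_rot": [0,0,0],"jaw": 5.5},{"translation": [0,0,-11],"delta_rot": [0,0,0],"jaw": 5.5},{"translation": [0,0,-14],"delta_rot": [0,0,0],"jaw": 5.5},{"translation": [0,0,-15],"delta_rot": [0,0,0],"jaw": 5.5},{"translation": [0,0,-15],"delta_rot": [0,0,0],"jaw": 5.5},{"translation": [0,0,-15],"delta_rot": [0,0,0],"jaw": 5.5},{"translation": [0,0,-15],"delta_rot": [0,0,0],"jaw": 5.5}]}}

```text
time: 15.75
tool_pos: [0.6742, 0.0444, 0.2132]
tool_rot: [-0.002, 0.789, 0.615, -0.002]
contact_force: [0.5, 0.0, -0.2]
gripper_width: 0.641
grasp_force: 0.0
```

Run:
```python
from h import *
rep()
a=cam("wrist","w8.png")["pixels"];c=cam("side")["pixels"][205:360,205:380]
o=np.zeros((480,800,3),np.uint8);o[:360,:480]=cv2.resize(a,(480,360));o[:283,480:]=cv2.resize(c,(320,283),interpolation=cv2.INTER_CUBIC)
cv2.imwrite("pics/f.png",o)
```

```text
t 15.75 s 0.2071 x 0.6432 z 0.2132 Fs 0.17 Fx 0.51 Fz -0.25 w 54.8 g 0.0
```

View pics/f.png

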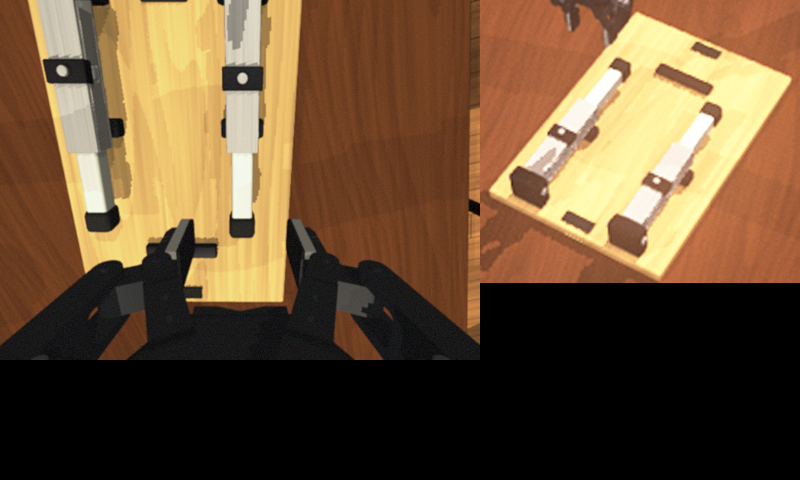

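Both legs now stick out by the same amount: the feet are at rows ~225–235 and the mouths at ~152. The gripper is clear, so I'm handing in.

```bash
python3 -c "
from plant import *
print(job_done())"
```

```text
the job is handed in; nothing more can be done
None
```

I slid the unlocked leg home and handed the job in. It resisted at both ends of about 3.5 mm of play, so I judge both buttons locked, but the collar hides the holes and I never saw them pop out; the gripper is clear, and no verdict came back.

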